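# Clamp a brake pad square in a twin-knob gauging fixture

## Robot

A 6-joint arm with a two-finger parallel gripper is mounted at the origin on the work surface. World frame = base frame: x ahead of the robot, y to its left, z up, the work surface at z = 0. Lengths are in mm, angles in rad, forces in N, time in s.
With the tool pointing down it reaches from about 350 to 775 mm from the base axis. Payload 7.3 kg.
Tool frame: the origin (TCP) lies at the very end of the fingers, on their centre line; the grasp point (between the pads) lies 19 mm behind it; z points along the fingers, y is the line along which they close (so a half turn about z gives the same grasp; the last joint's range is limited). The gripper opens to 92 mm and grips with 3 to 60 N. Pads are 19 mm wide; open, the fingers measure 130 mm over their backs; the gripper's body (75 mm by 190 mm) begins 47 mm behind the grasp point.
Start: joints at [-1.447, 0.342, 1.524, -0, 1.275, -0.146], TCP at [139.955, -506.021, 226.741] pointing down, gripper open.
Joint ranges: [-2.53, 2.53], [-0.77, 2.02], [0.04, 2.7], [-1, 4.14], [0.28, 2.66], [-3.11, 3.11]. Speed limits (rad/s): [2.57, 2.57, 3.14, 3.14, 3.14, 3.14].

## Interface

Orientations are given as a unit quaternion [x, y, z, w].
In Python, from rig import manip, cams, sign_off gives the robot as it stands.
- The arm moves only by the tool send_rows, never from a script. Its argument "deltas" is one flat list of numbers, 4 for each row, row after row: the shift along the tool's x, y, z in cm, then the turn about the tool's z in rad. In form: [dx, dy, dz, yaw, dx, dy, dz, yaw, ...]. A call has 1 to 20 rows; each row is the pose to reach, as a shift and turn from the pose commanded when the call began, along the tool's axes at that moment; what a row does not reach only later rows make up. A row lasts 1/10 s, in which the tool goes at most 50 mm and 8.59 degrees, less where a joint would pass 70% of its speed; a pose out of reach is approached as far as the arm can. A call with a gripper value outside its range is refused whole. "jaw" is the closure, from -1 (fully open) to 1 (shut), set as the call begins (left out, the last holds). The fingers move at their own pace and stop on an object; "squeeze" is the grip in N (left out, the last holds). Time passes only in rows, so rows that repeat a pose let the fingers close. It gives the time, the measured TCP pose, the force, the opening and the grip force at its end, in the units of the state.
- manip.sense(): the state, without advancing time (a new reading comes with each control period).
- cams.capture(name): name is "scene" or "side" or "wrist"; returns a dict with "img" (420x560x3 uint8, blue, green, red), "fx", "fy", "cx", "cy" (pixels), "extrinsics" (4x4, takes a point from camera to world coordinates). Camera axes: x right, y up, looking along -z (the intrinsics and any distortion apply to the point x, -y, -z); pixel columns grow to the right and rows downward; lengths in mm; the calibration is good to about 2 mm. A picture is of the moment at which its call begins. There is no depth.
- sign_off(): hands the job in; it is judged then, once.
The state is a dict: "time": time; "joint_pos": joint angles; "qvel": joint speeds; "joint_torque": joint torques, N m; "position": TCP position; "tcp_rot": TCP orientation; "ft_force": force on the tool from outside, world axes, zero at the start; "ft_torque": the same for the moment, N m; "grip_width": opening from 0.0 (shut) to 1.0 (fully open); "gripper_force": force on a finger pad.
Only numpy, scipy, OpenCV 4.12 (cv2) and the standard library are available. Lean on these libraries where they do the work, as an engineer would, in place of code of your own. Each camera call takes 0.05 s, during which the arm holds its last target. There are 200 camera calls.

## Task

Clamp the brake pad lying in the gauging fixture: rack the crossbar forward by turning the knobs on its two ends clockwise, alternately and in small steps, so that the crossbar never goes more than 3 degrees out of square with the bed, until the pad is pushed square against the far jaw and both spring plungers are pressed in snugly (about half their stroke, not driven hard to the bottom), with the crossbar finally square within 1 degree. Work only by the knobs, not by pushing the crossbar or the pad, disturb nothing else on the bench, and let go at the end.

Things in the scene. Friction and masses are not known exactly. Their poses are not given: they have to be found in the camera images.
- fixture: Aluminium bed plate, 300 (x) x 380 (y) x 20 mm, fixed on the bench. Origin on its underside, on its midline (20 mm to +x of the plate's middle); x: the way the crossbar advances, to the far jaw (roughly away from the robot), y left, z up.
- fixture_top (a point): Point of the bed's top face above the fixture's origin (20 mm above the bench). Two steel rails run along fixture x at y = +-145 mm, 10 mm above the bed, with a fixed toothed rack beside each.
- jaw_zone (a point): Point of the bed's top at fixture x = 75, y = 0 mm, marking the fixed jaw roughly: a dark steel bar 25 (x) x 160 (y) x 30 mm across the bed, parallel to y, top 50 mm above the bench. It is bolted in slots: its near face is anywhere from x = 70 to x = 80 mm, not measured; it does not move during the work.
- carriage: The steel crossbar, 30 (x) x 238 (y) x 30 mm, top 52 mm above the bench, a grey gear block 52 x 50 mm (top 60 mm above the bench) at each end, a knob on each block. Origin at its middle, level with the bed's top; with both knobs at 0 at fixture x = -48, y = 0 mm, parallel to the fixture. Skew: 0.052 rad per rad of difference between the knobs.
- plunger_left_tip (a point): Where the tip of the left (+y) spring plunger is when free, fixed to the crossbar: 40 mm ahead (+x) of its origin, y = 55 mm, 11 mm above the bed. A round steel pin of 12 mm diameter pointing to +x; stroke 8 mm; starts to yield at 3 N, then 3 N per mm, 27 N at the bottom.
- plunger_right_tip (a point): The same for the right (-y) plunger, at y = -55 mm.
- knob_left_grip (a point): On the vertical axis of the left (+y) knob at mid grip, 87 mm above the bench: round, black, knurled, 48 mm diameter, 74 to 100 mm above the bench. It rides on the crossbar's left end, so turning it carries it along fixture +x, 15 mm per rad. Drag 0.3 N m, plus 0.015 N m per N that this end pushes; it stays where left and then holds up to 20 N.
- knob_right_grip (a point): The same point of the right (-y) knob, which is alike.
- knob_left (a joint): Angle of the left knob, rad, 0 to 4, growing clockwise seen from above; growing advances the left (+y) end of the crossbar (and the knob with it), 15 mm per rad along fixture x.
- knob_right (a joint): Angle of the right knob, likewise: growing clockwise from above, it advances the right (-y) end.
- pad: The brake pad to be clamped: a flat block 50 (x) x 140 (y) x 16 mm, steel back below, dark lining above, about 0.5 kg, loose on the bed between plungers and fixed jaw, its long side across, a few degrees askew at first. Origin at the centre of its underside.
- spare_pad: An identical brake pad lying on the bench away from the fixture (a bystander): origin at the centre of its underside.
- bearing: Small steel bearing ring, 34 mm outside, 11 mm high, lying on the bed behind the crossbar (a bystander): origin at the centre of its underside.
- ring_gauge: Steel ring gauge, 62 mm outside, 18 mm high, on the bench (a bystander): origin at the centre of its underside.
- screwdriver: Screwdriver lying on the bench (a bystander): about 0.2 m long, origin near its middle, at its underside.
- setting_master: Upright steel cylinder, 40 mm diameter, 50 mm high, beyond the fixture (a bystander): origin at the centre of its underside.
There are look-alikes about, which are no part of the job. What is shaped like the pad but blue is not meant.

How it is judged:
By the outcome, as a careful person would: the job done as asked, in the order asked, and still so for the second after the job is handed in, with the robot touching nothing.
It also fails if it takes over 72 s, if anything falls off the work surface, if the arm or the gripper's body presses on something with over 40 N, if the wrist force passes 120 N, or if a joint passes its speed limit or range.

## Working session

There is one attempt and no reset: what is moved stays moved. The work goes in short steps, Python scripts to look and compute and a tool call to move; the robot and the scene stay as the last step left them, time stands still between calls to the robot, and variables do not carry over. Pictures are saved under pics/ and viewed, at most 10 in all, crops included, and the job is handed in when it is done.

Besides the shell and the picture viewer there is one more tool, called in YAML: its name, and indented under it one key for each argument. send_rows: Moves the arm, as the interface text tells. Its arguments: {"type":"object","properties":{"deltas":{"type":"array"},"jaw":{"type":"number"},"squeeze":{"type":"number"}},"required":["deltas"]}

```bash
mkdir -p pics; ls
python3 - <<'E'
from rig import manip,cams
import cv2,numpy as np
for n in("scene","side","wrist"):
    c=cams.capture(n);cv2.imwrite(f"pics/{n}0.png",c["img"]);np.save(f"pics/{n}0.npy",c["extrinsics"])
    print(n,{k:c[k] for k in c if k not in("img",)})
s=manip.sense();print(s)
E
```

```text
pics
scene {'fx': 420.9458351939541, 'fy': 420.9458351939541, 'cx': 279.70999704442085, 'cy': 207.22827031279178, 'extrinsics': array([[-5.05908085e-01, -6.38041187e-01,  5.80482948e-01,
         1.35377915e+03],
       [ 8.62570686e-01, -3.70015958e-01,  3.45050726e-01,
         4.36141476e+02],
       [-5.36862082e-03,  6.75271526e-01,  7.37549689e-01,
         1.05075305e+03],
       [ 0.00000000e+00,  0.00000000e+00,  0.00000000e+00,
         1.00000000e+00]])}
side {'fx': 478.0298619543379, 'fy': 478.0298619543379, 'cx': 284.9924384320773, 'cy': 210.18935906360812, 'extrinsics': array([[-6.81959640e-01,  4.26162014e-01, -5.94404733e-01,
        -6.95696611e+01],
       [-7.31351624e-01, -3.89035354e-01,  5.60157384e-01,
         6.10343433e+02],
       [ 7.47334289e-03,  8.16723595e-01,  5.76980692e-01,
         7.22105740e+02],
       [ 0.00000000e+00,  0.00000000e+00,  0.00000000e+00,
         1.00000000e+00]])}
wrist {'fx': 365.1668842851323, 'fy': 365.1668842851323, 'cx': 281.24796643181816, 'cy': 208.47207588180092, 'extrinsics': array([[ 2.66686867e-01,  9.32894217e-01,  2
[... 310 characters left out ...]
5, 'joint_pos': array([-1.44699265e+00,  3.42539451e-01,  1.52477716e+00,  1.07939066e-05,
        1.27537083e+00, -1.45991003e-01]), 'qvel': array([ 0.00028757, -0.00094824, -0.00364731, -0.00085656, -0.00270115,
       -0.00186262]), 'joint_torque': array([ 1.24456365e-03, -4.31470191e+01, -2.44353533e+01,  7.17691379e-02,
        5.37472672e-02, -9.15347141e-05]), 'position': array([ 139.92355325, -505.71297256,  226.22379082]), 'tcp_rot': array([ 9.90915206e-01,  1.34487004e-01,  1.12344668e-05, -5.47304563e-04]), 'ft_force': array([-0.34067214,  0.50284494,  0.23397816]), 'ft_torque': array([ 0.00992278, -0.0157908 , -0.00577619]), 'gripper_force': 0.0, 'grip_width': 1.0011691318139884}
```

View pics/scene0.png

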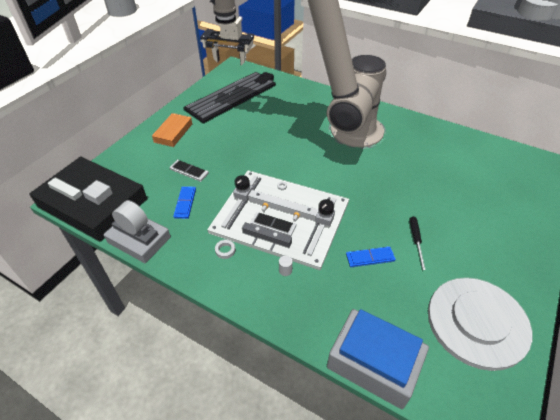

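View pics/side0.png

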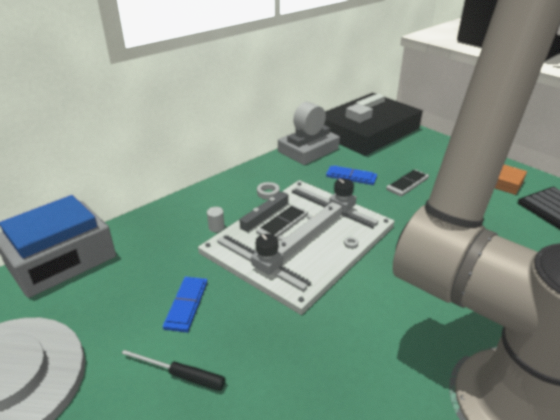

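The scene view shows the fixture at about (280,215), its left knob at (326,207) and its right knob at (242,183). In the side view the left knob is at (267,246) and the right at (344,188). Next I'll measure the knobs in both views, and the bed.

```bash
cat > h.py <<'E'
import numpy as np,cv2
def ray(c,u,v):
    E=c["extrinsics"];d=E[:3,:3]@np.array([(u-c["cx"])/c["fx"],-(v-c["cy"])/c["fy"],-1]);return E[:3,3],d/np.linalg.norm(d)
def plane(c,u,v,z):
    o,d=ray(c,u,v);return o+d*(z-o[2])/d[2]
def tri(r1,r2):
    (o1,d1),(o2,d2)=r1,r2
    t=np.linalg.lstsq(np.c_[d1,-d2],o2-o1,rcond=None)[0];a=o1+d1*t[0];b=o2+d2*t[1]
    return (a+b)/2,np.linalg.norm(a-b)
def blob(img,u,v,r=18,thr=60):
    m=np.zeros(img.shape[:2],np.uint8);m[v-r:v+r,u-r:u+r]=(img.max(2)[v-r:v+r,u-r:u+r]<thr)
    n,l,s,ce=cv2.connectedComponentsWithStats(m)
    i=1+np.argmax(s[1:,4]);return ce[i],s[i]
def proj(c,P):
    E=c["extrinsics"];q=E[:3,:3].T@(np.asarray(P,float)-E[:3,3]);return np.array([c["cx"]+c["fx"]*q[0]/-q[2],c["cy"]-c["fy"]*q[1]/-q[2]])
E
python3 - <<'E'
from rig import cams
from h import *
S=cams.capture("scene");D=cams.capture("side")
P={}
for n,a,b in(("L",(326,207),(267,246)),("R",(242,183),(344,188))):
    ca,sa=blob(S["img"],*a);cb,sb=blob(D["img"],*b)
    p,e=tri(ray(S,*ca),ray(D,*cb));P[n]=p;print(n,ca,sa,cb,sb,p.round(1),e.round(1))
d=P["L"]-P["R"];print("dist",np.linalg.norm(d),"yaw",np.arctan2(-d[0],d[1]))
for c,seed,nm in((S,(280,195),"S"),(D,(300,270),"D")):
    h=cv2.cvtColor(c["img"],cv2.COLOR_BGR2HSV)
    m=((h[...,1]<70)&(h[...,2]>0)).astype(np.uint8)
    g=((h[...,0]>55)&(h[...,0]<95)&(h[...,1]>90)).astype(np.uint8)
    m=1-g; n,l,s,ce=cv2.connectedComponentsWithStats(m)
    i=l[seed[1],seed[0]];cn=max(cv2.findContours((l==i).astype(np.uint8),0,2)[0],key=cv2.contourArea)
    hull=cv2.convexHull(cn);q=cv2.approxPolyDP(hull,6,True)[:,0]
    print(nm,s[i],[(tuple(x.tolist()),plane(c,*x,20).round(0)[:2].tolist()) for x in q])
a=S["img"][160:270,200:360];b=D["img"][170:310,190:400]
cv2.imwrite("pics/c1.png",np.vstack([cv2.resize(a,(640,440)),]));cv2.imwrite("pics/c2.png",cv2.resize(b,(840,560))[:, :800])
E
```

```text
L [326.05732484 207.38853503] [319 200  14  15 157] [266.94285714 245.97142857] [257 235  20  20 280] [519.4 107.4  82.7] 2.1
R [242.20143885 182.72661871] [235 176  14  14 139] [343.62686567 188.2238806 ] [335 180  18  16 201] [ 559.1 -180.    83.3] 2.3
dist 290.12302277338375 yaw 0.13717194448542866
S [ 207  170  143  107 9228] [((238, 176), [487.0, -251.0]), ((250, 170), [439.0, -231.0]), ((349, 199), [393.0, 137.0]), ((319, 270), [699.0, 179.0]), ((285, 276), [767.0, 103.0]), ((216, 255), [807.0, -113.0]), ((207, 228), [736.0, -201.0])]
D [  197   165   199   151 16543] [((395, 220), [439.0, -244.0]), ((302, 315), [373.0, 145.0]), ((197, 252), [668.0, 187.0]), ((209, 206), [799.0, 60.0]), ((259, 182), [802.0, -110.0]), ((331, 165), [731.0, -328.0]), ((376, 173), [613.0, -390.0])]
```

View pics/c1.png

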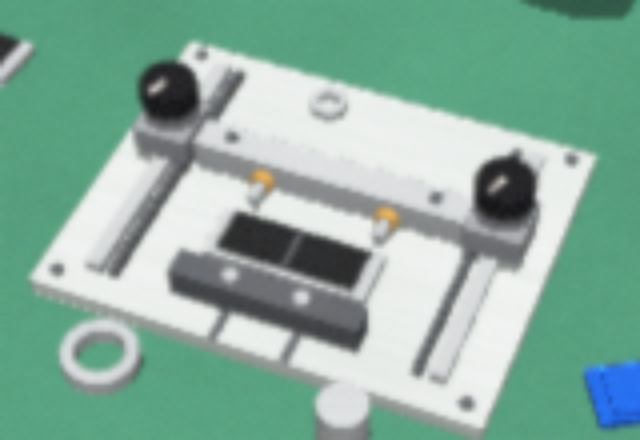

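The zoomed crop shows the crossbar nearest the robot with both plungers, the pad slightly askew, and the jaw beyond it. Knobs triangulate to L (519,107) and R (559,-180), 290 mm apart, so the fixture yaw is about 0.137. I'll go above the fixture to measure the gap with the wrist camera.

send_rows:
  deltas: [49.8,-34.8,6.6,0.13,49.8,-34.8,6.6,0.13,49.8,-34.8,6.6,0.13,49.8,-34.8,6.6,0.13,49.8,-34.8,6.6,0.13,49.8,-34.8,6.6,0.13,49.8,-34.8,6.6,0.13,49.8,-34.8,6.6,0.13,49.8,-34.8,6.6,0.13,49.8,-34.8,6.6,0.13,49.8,-34.8,6.6,0.13,49.8,-34.8,6.6,0.13,49.8,-34.8,6.6,0.13,49.8,-34.8,6.6,0.13,49.8,-34.8,6.6,0.13,49.8,-34.8,6.6,0.13]
  jaw: -0.45
  squeeze: 50

```text
time: 1.85
position: [526.4, -39.2, 160.9]
tcp_rot: [0.998, 0.069, -0.0, 0.0]
ft_force: [-0.0, -0.7, 0.2]
grip_width: 0.728
gripper_force: 0.0
```

Run:
```python
from rig import cams,manip
from h import *
c=cams.capture("wrist");cv2.imwrite("pics/w1.png",c["img"]);np.savez("pics/w1.npz",**c)
s=manip.sense();print(s["time"],s["position"],s["tcp_rot"],s["grip_width"],s["joint_pos"],s["ft_force"],s["ft_torque"])
```

```text
1.9 [526.50656177 -39.25800016 160.99881643] [ 9.97631546e-01  6.87842449e-02 -1.50799220e-05  1.59065250e-04] 0.7279796983487842 [-2.19450064e-01  4.09573098e-01  1.61486310e+00 -3.48871652e-04
  1.11709495e+00  1.21382196e+00] [-1.22706771  0.64536752 -0.09441727] [-0.02238568  0.02934921  0.01843423]
```

View pics/w1.png

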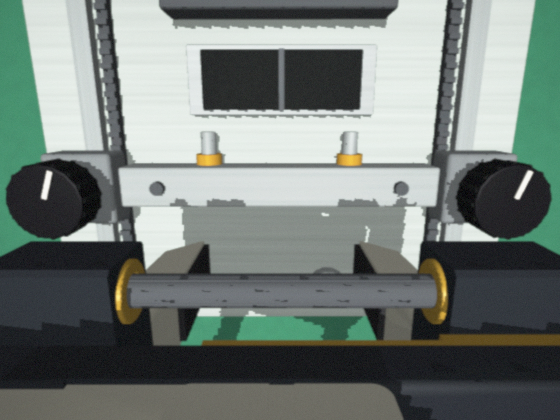

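The wrist view shows the left knob at (50,200), the right knob at (508,200), the crossbar's front edge near row 165, the pad at rows 44–115, and the jaw's near face at about rows 10–25. Next I'll extract the edges numerically.

Run:
```python
from h import *
c=dict(np.load("pics/w1.npz"));g=cv2.cvtColor(c["img"],cv2.COLOR_BGR2GRAY).astype(float)
for a,b in((225,245),(290,325)):
  print(a,[int(x) for x in g[0:45,a:b].mean(1)]);print([int(x) for x in g[100:215,a:b].mean(1)])
for a,b in((140,190),(230,330),(370,430)):
  print(a,[int(x) for x in g[150:215,a:b].mean(1)])
for (u,v) in((48,202),(510,202)):
    ce,s=blob(c["img"],u if u>60 else 60,v,55);print(ce,s)
for r,z in((8,50),(12,50),(20,20),(25,20),(165,52),(205,52),(115,20)): print(r,z,plane(c,280,r,z))
```

```text
225 [107, 108, 108, 106, 108, 105, 94, 79, 64, 49, 38, 37, 37, 37, 37, 36, 37, 37, 53, 91, 121, 130, 130, 132, 133, 137, 153, 182, 212, 226, 227, 226, 227, 229, 230, 230, 230, 230, 231, 230, 230, 230, 229, 222, 203]
[44, 44, 44, 44, 43, 43, 43, 42, 50, 99, 171, 212, 226, 223, 183, 149, 170, 202, 225, 233, 233, 231, 230, 231, 233, 236, 238, 238, 236, 234, 234, 232, 232, 233, 235, 235, 235, 235, 235, 235, 236, 236, 235, 234, 234, 234, 235, 235, 234, 232, 231, 232, 234, 235, 234, 233, 235, 236, 236, 235, 234, 233, 221, 150, 108, 107, 110, 135, 183, 207, 217, 219, 218, 216, 215, 217, 219, 221, 221, 221, 222, 221, 220, 220, 221, 221, 220, 219, 218, 218, 219, 219, 219, 220, 220, 220, 220, 220, 215, 191, 157, 134, 127, 124, 121, 116, 120, 137, 142, 139, 139, 140, 141, 142, 139]
290 [109, 109, 110, 110, 109, 105, 93, 79, 63, 46, 39, 38, 38, 38, 38, 38, 38, 39, 55, 93, 124, 132, 132, 132, 133, 140, 160, 192, 219, 228, 229, 229, 231, 232, 232, 233, 233, 233, 232, 231, 231, 232, 231, 225, 207]
[43, 43, 43, 43, 44, 42, 43, 43, 50, 101, 174, 213, 226, 222, 182, 148, 167, 201, 227, 232, 232, 231, 
[... 1195 characters left out ...]
148, 108, 107, 108, 133, 180, 203, 214, 217, 217, 215, 214, 215, 217, 218, 218, 217, 216, 210, 201, 195, 191, 188, 187, 186, 186, 188, 189, 190, 191, 196, 203, 209, 213, 212, 206, 199, 195, 189, 184, 178, 166, 151, 146, 157, 160, 159, 159, 160, 161, 160, 159]
[ 53.45567538 198.47596417] [   7  159   95   80 5471]
[502.43324704 198.49852071] [ 456  159   95   80 5408]
8 50 [662.55209264 -19.34222662  50.        ]
12 50 [660.15732289 -19.67323646  50.        ]
20 20 [662.04341715 -19.32225101  20.        ]
25 20 [658.6639649  -19.78936562  20.        ]
165 52 [558.91281363 -33.6734729   52.        ]
205 52 [528.96521706 -37.81288925  52.        ]
115 20 [593.98224637 -28.72980138  20.        ]
```

Run:
```python
from h import *
c=dict(np.load("pics/w1.npz"))
L=plane(c,54.5,198.5,87);R=plane(c,503.5,198.5,87);print(L,R,np.linalg.norm(L-R),(L+R)/2)
f=np.array([np.cos(.1377),np.sin(.1377)])
o=(L+R)[:2]/2
for n,r,z in(("jawtop",8,50),("jawbot",18.7,20),("cbtop",167.7,52),("cbbot",163,22),("cbrear",206,52),("padbot",114.8,20)):
    p=plane(c,280,r,z);print(n,((p[:2]-o)@f).round(1))
for k,p in(("Lproj",(519.4,107.4,87)),("Rproj",(559.1,-180,87))): print(k,proj(c,p))
print("cam",c["extrinsics"][:3,3])
```

```text
[521.70371954 109.55909996  87.        ] [ 562.03777316 -180.5716478    87.        ] 292.92095636666767 [541.87074635 -35.50627392  87.        ]
jawtop 121.8
jawbot 122.1
cbtop 15.1
cbbot 14.7
cbrear -13.9
padbot 52.7
Lproj [ 57.90021377 202.34395296]
Rproj [501.35532218 202.71671   ]
cam [595.10036129 -29.47577635 319.22432472]
```

Crossbar to jaw gap is about 107 mm, so the travel to half stroke is about 36 mm, or about 2.4 rad per knob. The crossbar starts square. Moving to the left knob.

send_rows:
  deltas: [1.4,-5,2,-0.14,1.4,-10,3.6,-0.28,1.4,-14.6,3.6,-0.4,1.4,-14.6,3.6,-0.4,1.4,-14.6,6,-0.4,1.4,-14.6,9.1,-0.4,1.4,-14.6,9.1,-0.4,1.4,-14.6,9.1,-0.4]

```text
time: 2.7
position: [520.9, 107.4, 70.2]
tcp_rot: [0.964, 0.266, -0.0, 0.0]
ft_force: [0.7, -0.0, 1.2]
grip_width: 0.726
gripper_force: 0.0
```

Run:
```python
from rig import cams,manip
from h import *
for n in("wrist","side"):
    c=cams.capture(n);np.savez(f"pics/{n}2.npz",**c)
    if n=="wrist": cv2.imwrite("pics/w2.png",c["img"])
s=manip.sense();print(s["time"],s["position"],s["tcp_rot"],s["ft_force"],s["ft_torque"])
```

```text
2.8 [521.87473307 107.87686146  71.31582836] [9.64000225e-01 2.65898006e-01 1.30038951e-03 3.53067914e-04] [-0.03365082 -0.51487621  0.94239679] [-0.05777497  0.00801693 -0.0424907 ]
```

View pics/w2.png

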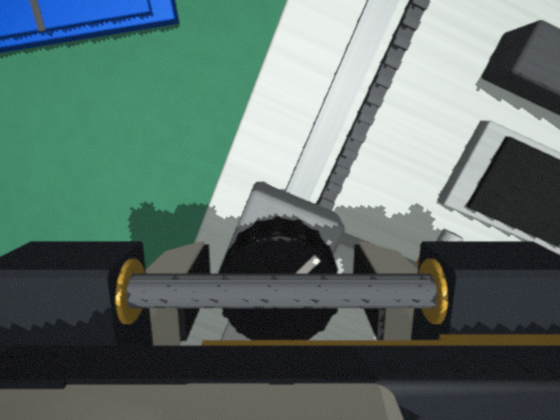

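The knob is centred between the fingers, at about (280,285). Now I'll close on it and turn 0.4 rad.

send_rows:
  deltas: [0,0,0,0,0,0,0,0,0,0,0,0,0,0,0,0,0,0,0,0,0.14,0.06,0,0.1,0.28,0.12,0,0.2,0.41,0.18,0,0.3,0.55,0.23,0,0.4,0.55,0.23,0,0.4]
  jaw: 1
  squeeze: 50

```text
time: 3.8
position: [527.5, 108.7, 70.4]
tcp_rot: [0.998, 0.068, 0.001, 0.001]
ft_force: [0.9, -5.8, 4.9]
grip_width: 0.517
gripper_force: 50.0
```

Run:
```python
from rig import cams,manip
s=manip.sense();print(s["time"],s["position"],s["tcp_rot"],s["ft_force"],s["ft_torque"],s["grip_width"],s["gripper_force"])
```

```text
3.8 [527.4704638  108.70795015  70.39948363] [9.97656474e-01 6.84134584e-02 8.47090922e-04 6.63388432e-04] [ 0.86906763 -5.81755408  4.89183521] [-0.8969592  -0.01547839 -0.31989948] 0.5170084949821362 50.00231087207794
```

Firm grip, and the drag reads 0.32 N m as expected. Next the right knob.

send_rows:
  deltas: [0,0,0,0,0,0,0,0,0,0,-4.7,0,-0.1,4.8,-4.9,-0.1,-0.2,9.6,-4.9,-0.2,-0.3,14.4,-4.9,-0.3,-0.4,19.2,-4.9,-0.4,-0.5,24,-4.9,-0.4,-0.6,29,-4.9,-0.4,-0.6,29,-4.5,-0.4,-0.6,29,0,-0.4,-0.6,29,0,-0.4,-0.6,29,0,-0.4]
  jaw: -0.45

```text
time: 5.1
position: [560.4, -177.3, 69.2]
tcp_rot: [0.964, 0.267, -0.001, -0.001]
ft_force: [0.1, -0.0, 0.9]
grip_width: 0.724
gripper_force: 0.0
```

Run:
```python
from rig import cams,manip
from h import *
c=cams.capture("wrist");np.savez("pics/w3.npz",**c)
b=blob(c["img"],280,270,60);print(b)
c=dict(np.load("pics/wrist2.npz"));print(blob(c["img"],280,270,60))
s=manip.sense();print(s["time"],s["position"],s["tcp_rot"],s["ft_force"],s["ft_torque"],s["grip_width"],s["gripper_force"])
```

```text
(array([280.58813805, 252.17234966]), array([ 220,  219,  120,   62, 4839], dtype=int32))
(array([277.15708189, 249.88884373]), array([ 220,  216,  117,   63, 4921], dtype=int32))
5.15 [ 561.45402884 -177.77044592   70.56006772] [ 9.63662083e-01  2.67124280e-01  9.17148358e-05 -5.42133496e-06] [-0.32455957 -0.79707115  0.11558444] [-0.03365072 -0.02648702  0.00443609] 0.7197570132826688 0.0
```

send_rows:
  deltas: [0,0,0,0,0,0,0,0,0,0,0,0,0,0,0,0,0.17,0.07,0,0.12,0.33,0.14,0,0.24,0.5,0.21,0,0.36,0.66,0.28,0,0.48,0.83,0.35,0,0.6,0.99,0.42,0,0.7,1.07,0.45,0,0.76,1.07,0.45,0,0.76]
  jaw: 1

```text
time: 6.35
position: [574.1, -178.9, 71.0]
tcp_rot: [0.994, -0.111, 0.002, 0.002]
ft_force: [2.3, -6.9, 2.6]
grip_width: 0.514
gripper_force: 50.0
```

Run:
```python
from rig import cams,manip
s=manip.sense();print(s["time"],s["position"],s["tcp_rot"],s["ft_force"],s["ft_torque"],s["grip_width"],s["gripper_force"])
```

```text
6.35 [ 574.1028505  -178.9356103    71.03826757] [ 0.99383804 -0.11080777  0.00223171  0.00161752] [ 2.33677741 -6.91130577  2.58520319] [-0.88501573 -0.28565993 -0.26825819] 0.5144165338919543 49.994346499443054
```

send_rows:
  deltas: [0,0,0,0,0,0,0,0,0,0,-4.7,0,-1.8,-4.5,-4.9,-0.14,-3.6,-9,-4.9,-0.28,-5.4,-13.5,-4.9,-0.42,-7.2,-18,-4.9,-0.56,-9,-22.5,-4.9,-0.7,-10.9,-27,-4.9,-0.76,-10.9,-27,-4.5,-0.76,-10.9,-27,0,-0.76,-10.9,-27,0,-0.76,-10.9,-27,0,-0.76]
  jaw: -0.45

```text
time: 7.65
position: [524.5, 109.8, 69.4]
tcp_rot: [0.964, 0.266, -0.001, -0.0]
ft_force: [0.8, -0.5, 0.3]
grip_width: 0.724
gripper_force: 0.0
```

```bash
cat > st.py <<'E'
from rig import manip,cams
from h import *
PF=.1377
def st():
    s=manip.sense();q=s["tcp_rot"];psi=2*np.arctan2(q[1],q[0])
    print("t",round(s["time"],2),"pos",s["position"].round(1),"a",round(psi-PF,3),"F",s["ft_force"].round(1),"Tz",s["ft_torque"].round(2),"w",round(s["grip_width"],3),"j6",s["joint_pos"][5].round(2));return s["position"],psi
def to(x,y,z,a):
    p,psi=st();d=np.array([x,y])-p[:2]
    print("dx %.2f dy %.2f dz %.2f yaw %.2f"%((d@[np.cos(psi),np.sin(psi)])/10,(d@[np.sin(psi),-np.cos(psi)])/10,(p[2]-z)/10,psi-PF-a))
E
python3 - <<'E'
from st import *
c=cams.capture("wrist");print(blob(c["img"],280,270,60));st()
E
```

```text
(array([283.45413703, 249.41557469]), array([ 221,  214,  119,   65, 5342], dtype=int32))
t 7.7 pos [525.6 109.8  70.5] a 0.401 F [ 0.6 -0.1 -0.3] Tz [-0.   -0.04 -0.  ] w 0.725 j6 1.1
```

send_rows:
  deltas: [0,0,0,0,0,0,0,0,0,0,0,0,0,0,0,0,0.17,0.08,0,0.12,0.34,0.17,0,0.24,0.5,0.25,0,0.36,0.68,0.34,0,0.48,0.86,0.43,0,0.6,1.03,0.52,0,0.72,1.2,0.6,0,0.84,1.2,0.6,0,0.84]
  jaw: 1

```text
time: 8.9
position: [539.3, 110.2, 71.0]
tcp_rot: [0.988, -0.151, 0.001, 0.001]
ft_force: [-0.2, -6.6, 4.5]
grip_width: 0.512
gripper_force: 50.0
```

Run:
```python
from st import *
to(572.6,-179.5,70,.4)
```

```text
t 8.9 pos [539.3 110.2  71. ] a -0.442 F [-0.2 -6.6  4.5] Tz [-0.72  0.22 -0.36] w 0.512 j6 1.94
dx 11.85 dy 26.65 dz 0.10 yaw -0.84
```

send_rows:
  deltas: [0,0,0,0,0,0,0,0,0,0,-4.7,0,2,4.4,-4.9,-0.14,4,8.8,-4.9,-0.28,6,13.3,-4.9,-0.42,8,17.8,-4.9,-0.56,10,22.2,-4.9,-0.7,11.9,26.6,-4.9,-0.84,11.9,26.6,-4.5,-0.84,11.9,26.6,0,-0.84,11.9,26.6,0,-0.84,11.9,26.6,0,-0.84]
  jaw: -0.45

```text
time: 10.2
position: [573.0, -176.8, 69.5]
tcp_rot: [0.964, 0.267, -0.001, -0.001]
ft_force: [-0.1, -0.5, 0.8]
grip_width: 0.721
gripper_force: 0.0
```

Run:
```python
from st import *
c=cams.capture("wrist");print(blob(c["img"],280,270,60));to(584.8,-176.7,70,-.36)
```

```text
(array([279.37504904, 252.83679874]), array([ 220,  219,  120,   62, 5098], dtype=int32))
t 10.25 pos [ 574.  -177.1   70.7] a 0.403 F [-0.2 -0.1  0.1] Tz [ 0.02 -0.   -0.01] w 0.725 j6 0.6
dx 0.94 dy 0.52 dz 0.07 yaw 0.76
```

Turning the right knob 0.76 rad.

send_rows:
  deltas: [0,0,0,0,0,0,0,0,0,0,0,0,0,0,0,0,0.16,0.08,0,0.12,0.32,0.16,0,0.24,0.48,0.24,0,0.36,0.64,0.32,0,0.48,0.8,0.4,0,0.6,0.92,0.48,0,0.7,1,0.52,0,0.76,1,0.52,0,0.76]
  jaw: 1

```text
time: 11.45
position: [585.7, -177.5, 70.5]
tcp_rot: [0.994, -0.11, 0.001, 0.0]
ft_force: [2.2, -0.6, 2.1]
grip_width: 0.511
gripper_force: 50.0
```

Run:
```python
from st import *
to(540,110.2,70,.4)
```

```text
t 11.45 pos [ 585.7 -177.5   70.5] a -0.359 F [ 2.2 -0.6  2.1] Tz [ 0.11 -0.21 -0.26] w 0.511 j6 1.37
dx -10.76 dy -27.07 dz 0.05 yaw -0.76
```

Going to the inspection pose to check skew and travel.

Run:
```python
from st import *
to(535,-37,160,0)
```

```text
t 11.45 pos [ 585.7 -177.5   70.5] a -0.359 F [ 2.2 -0.6  2.1] Tz [ 0.11 -0.21 -0.26] w 0.511 j6 1.37
dx -8.03 dy -12.60 dz -8.95 yaw -0.36
```

send_rows:
  deltas: [0,0,0,0,0,0,0,0,0,0,-4.7,0,-2.7,-4.2,-6,-0.12,-5.4,-8.4,-7.5,-0.24,-8,-12.6,-9,-0.36,-8,-12.6,-9,-0.36,-8,-12.6,-9,-0.36]
  jaw: -0.45

```text
time: 12.25
position: [534.1, -35.7, 160.2]
tcp_rot: [0.997, 0.071, 0.0, 0.0]
ft_force: [0.1, -0.4, -0.4]
grip_width: 0.728
gripper_force: 0.0
```

Run:
```python
from st import *
c=cams.capture("wrist");cv2.imwrite("pics/w4.png",c["img"]);np.savez("pics/w4.npz",**c);st()
```

```text
t 12.3 pos [534.3 -36.8 159.7] a 0.003 F [-0.1 -0.1  0.4] Tz [-0.01 -0.    0.04] w 0.723 j6 1.22
```

View pics/w4.png

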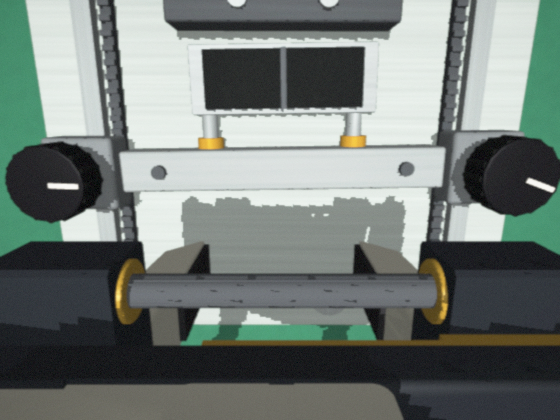

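The picture shows the crossbar advanced with only a slight tilt, front edge at rows 150–153. Both plungers are at the pad's near edge (row 112), and a clear bed strip remains between pad and jaw (rows 37–45). Quantifying.

```bash
cat > meas.py <<'E'
from h import *
def edge(c,cols,r0,r1,z,lev,up):
    """subpixel row where grey crosses lev (scanning down), rising if up; returns fixture-ish xy points on plane z"""
    g=cv2.GaussianBlur(cv2.cvtColor(c["img"],cv2.COLOR_BGR2GRAY),(5,1),0).astype(float);P=[];rows=[]
    for u in cols:
        p=g[r0:r1,u]
        for i in range(len(p)-1):
            if (p[i]<lev<=p[i+1]) if up else (p[i]>=lev>p[i+1]):
                r=r0+i+(lev-p[i])/(p[i+1]-p[i]);P.append(plane(c,u,r,z)[:2]);rows.append(r);break
    return np.array(P),np.array(rows)
F=.1377;R2=np.array([[np.cos(F),np.sin(F)],[-np.sin(F),np.cos(F)]])
def line(P):
    Q=P@R2.T;k=np.ones(len(Q),bool)
    for _ in range(4):
        a,b=np.polyfit(Q[k,1],Q[k,0],1);r=abs(Q[:,0]-a*Q[:,1]-b);k=r<max(.6,1.5*np.median(r))
    y0=np.array([-29.])@[1] if 0 else 0
    return a,b,k.sum()
def ptr(c,cu,cv,r=50):
    m=np.zeros(c["img"].shape[:2],np.uint8);x0=max(cu-r,0)
    m[cv-40:cv+40,x0:cu+r]=(c["img"].min(2)[cv-40:cv+40,x0:cu+r]>170)
    return m
E
python3 - <<'E'
from meas import *
for n,cb,jw,pd in(("w1",(160,180),(12,24),None),("w4",(142,165),(30,45),None)):
    c=dict(np.load(f"pics/{n}.npz"))
    g=cv2.cvtColor(c["img"],cv2.COLOR_BGR2GRAY)
    cols=[u for u in range(130,430) if not(185<u<235 or 325<u<380)]
    P,r=edge(c,cols,*cb,52,165,True);l=line(P);print(n,"cb",l,r[[0,-1]])
    # pointers
    for (cu,cv) in((50,198 if n=="w1" else 182),(508,198 if n=="w1" else 176)):
        x0,x1=max(cu-38,0),min(cu+38,560);m=(c["img"].min(2)[cv-38:cv+38,x0:x1]>150).astype(np.uint8)
        k,lb,s,ce=cv2.connectedComponentsWithStats(m);
        for i in range(1,k):
            if 40<s[i,4]<400:
                ys,xs=np.nonzero(lb==i);W=np.array([plane(c,x+x0,y+cv-38,100)[:2] for x,y in zip(xs,ys)])@R2.T
                w,v=np.linalg.eigh(np.cov(W.T));print(" ptr",W.mean(0).round(1),s[i],np.degrees(np.arctan2(-v[1,1],v[0,1])).round(1))
    for u in(180,240,310,385): print(u,[int(x) for x in g[0:50,u-3:u+4].mean(1)])
c=dict(np.load("pics/w4.npz"));g=cv2.cvtColor(c["img"],cv2.COLOR_BGR2GRAY)
for u in(240,310): print(u,[int(x) for x in g[100:160,u-3:u+4].mean(1)])
E
```

```text
w1 cb (np.float64(-0.0006825785161298168), np.float64(546.9779015566119), np.int64(197)) [167.77777778 167.75555556]
 ptr [543.5  32.4] [ 29  11  11  29 176] -159.8
 ptr [513.4  15.1] [ 58  64  18  12 109] -114.5
 ptr [ 543.8 -258.6] [ 45  11  18  28 175] -161.4
 ptr [ 513.5 -233.9] [  0  65  19  11 116] -67.3
180 [105, 104, 104, 104, 103, 103, 93, 78, 65, 48, 38, 36, 34, 38, 36, 35, 35, 36, 51, 87, 119, 128, 130, 130, 131, 138, 168, 211, 223, 228, 228, 226, 226, 228, 228, 229, 228, 228, 229, 229, 229, 229, 228, 226, 225, 226, 227, 230, 231, 231]
240 [107, 108, 108, 106, 108, 104, 94, 77, 64, 48, 39, 39, 36, 38, 37, 36, 38, 37, 54, 91, 122, 131, 130, 132, 133, 134, 139, 170, 217, 228, 228, 227, 227, 230, 231, 231, 231, 231, 231, 230, 230, 230, 230, 223, 204, 221, 231, 234, 221, 139]
310 [108, 108, 111, 110, 109, 105, 93, 80, 64, 46, 38, 37, 38, 38, 38, 38, 37, 39, 54, 93, 124, 131, 132, 132, 134, 135, 148, 187, 223, 229, 230, 230, 231, 232, 233, 233, 234, 233, 233, 231, 231, 232, 231, 226, 208, 220, 229, 230, 217, 134]
385 [106, 106, 106, 105, 106, 100, 90, 73, 58, 43, 35, 38, 37, 38
[... 1391 characters left out ...]
 38, 39, 58, 95, 125, 132, 132, 131, 133, 135, 149, 183, 221, 228, 228, 229, 230, 231, 231, 232, 232, 233]
240 [43, 44, 43, 43, 45, 44, 43, 43, 71, 140, 199, 225, 223, 195, 143, 143, 174, 206, 230, 236, 236, 235, 234, 234, 234, 236, 234, 234, 233, 233, 233, 232, 230, 230, 234, 236, 238, 238, 237, 235, 234, 233, 232, 234, 235, 235, 223, 150, 109, 120, 157, 195, 214, 220, 219, 218, 217, 216, 218, 220]
310 [43, 42, 44, 43, 44, 43, 48, 103, 173, 202, 223, 221, 188, 138, 138, 174, 220, 231, 233, 235, 237, 237, 234, 236, 237, 238, 237, 236, 234, 234, 233, 232, 231, 230, 233, 235, 236, 238, 237, 237, 236, 234, 231, 232, 234, 222, 151, 111, 123, 162, 199, 216, 222, 222, 221, 219, 218, 218, 220, 222]
```

Skew is 1.1°, with the left end behind. Mean advance is 21.4 mm (L about 1.24 rad, R about 1.60 rad), as planned. Continuing with the left knob.

Run:
```python
from st import *
from meas import R2
to(539.7,110.2,70,.4)
c=dict(np.load("pics/w4.npz"))
for r,z in((20.5,50),(30.6,20)): print("jaw",(R2@plane(c,280,r,z)[:2])[0])
c=dict(np.load("pics/w1.npz"))
for r,z in((8,50),(18.7,20)): print("jaw1",(R2@plane(c,280,r,z)[:2])[0])
```

```text
t 12.3 pos [534.3 -36.8 159.7] a 0.003 F [-0.1 -0.1  0.4] Tz [-0.01 -0.    0.04] w 0.723 j6 1.22
dx 2.59 dy -14.48 dz 8.97 yaw -0.40
jaw 654.0070229466924
jaw 653.8826412764621
jaw1 653.6255749199971
jaw1 654.0079678221894
```

send_rows:
  deltas: [2.6,-5,2,-0.14,2.6,-10,3.6,-0.28,2.6,-14.5,3.9,-0.4,2.6,-14.5,4.2,-0.4,2.6,-14.5,9,-0.4,2.6,-14.5,9,-0.4,2.6,-14.5,9,-0.4]

```text
time: 13.0
position: [539.7, 108.9, 69.1]
tcp_rot: [0.964, 0.265, -0.001, -0.0]
ft_force: [0.4, -0.6, 0.0]
grip_width: 0.726
gripper_force: 0.0
```

Run:
```python
from st import *
c=cams.capture("wrist");print(blob(c["img"],280,270,60));to(551.2,111.8,70,-.4)
```

```text
(array([276.52796935, 250.74501916]), array([ 220,  216,  118,   63, 5220], dtype=int32))
t 13.05 pos [540.7 109.1  70.4] a 0.4 F [ 0.9 -0.2 -0. ] Tz [-0.04  0.01 -0.02] w 0.727 j6 1.09
dx 1.04 dy 0.31 dz 0.04 yaw 0.80
```

send_rows:
  deltas: [0,0,0,0,0,0,0,0,0,0,0,0,0,0,0,0,0.16,0.06,0,0.12,0.32,0.12,0,0.24,0.48,0.18,0,0.36,0.64,0.24,0,0.48,0.8,0.29,0,0.6,0.95,0.34,0,0.7,1.05,0.38,0,0.8,1.05,0.38,0,0.8]
  jaw: 1

```text
time: 14.25
position: [552.1, 111.6, 70.9]
tcp_rot: [0.991, -0.13, 0.002, 0.0]
ft_force: [0.6, -6.0, 6.5]
grip_width: 0.51
gripper_force: 50.0
```

Run:
```python
from st import *
to(584.6,-177,70,.4)
```

```text
t 14.25 pos [552.1 111.6  70.9] a -0.399 F [ 0.6 -6.   6.5] Tz [-0.81 -0.06 -0.3 ] w 0.51 j6 1.9
dx 10.60 dy 27.04 dz 0.09 yaw -0.80
```

send_rows:
  deltas: [0,0,0,0,0,0,0,0,0,0,-4.7,0,1.8,4.5,-4.9,-0.14,3.6,9,-4.9,-0.28,5.4,13.5,-4.9,-0.42,7.2,18,-4.9,-0.56,9,22.5,-4.9,-0.7,10.6,27.1,-4.9,-0.8,10.6,27.1,-4.5,-0.8,10.6,27.1,0,-0.8,10.6,27.1,0,-0.8,10.6,27.1,0,-0.8]
  jaw: -0.45

```text
time: 15.55
position: [582.8, -175.5, 69.2]
tcp_rot: [0.964, 0.267, -0.001, -0.001]
ft_force: [0.9, -0.2, -0.0]
grip_width: 0.726
gripper_force: 0.0
```

Run:
```python
from st import *
c=cams.capture("wrist");print(blob(c["img"],280,270,60));to(594.5,-175.7,70,-.2)
```

```text
(array([280.67883212, 251.22787965]), array([ 220,  215,  120,   70, 5617], dtype=int32))
t 15.6 pos [ 583.9 -175.8   70.6] a 0.403 F [ 0.9 -0.2  0.7] Tz [ 0.02 -0.07 -0.01] w 0.726 j6 0.61
dx 0.92 dy 0.54 dz 0.06 yaw 0.60
```

send_rows:
  deltas: [0,0,0,0,0,0,0,0,0,0,0,0,0,0,0,0,0.18,0.11,0,0.12,0.36,0.22,0,0.24,0.54,0.32,0,0.36,0.72,0.43,0,0.48,0.92,0.54,0,0.6,0.92,0.54,0,0.6]
  jaw: 1

```text
time: 16.6
position: [593.4, -175.8, 70.1]
tcp_rot: [1.0, -0.031, -0.001, -0.0]
ft_force: [-3.5, 1.2, 5.5]
grip_width: 0.513
gripper_force: 50.0
```

Run:
```python
from st import *
to(545,-37,160,0)
```

```text
t 16.6 pos [ 593.4 -175.8   70.1] a -0.2 F [-3.5  1.2  5.5] Tz [ 0.47  0.8  -0.23] w 0.513 j6 1.22
dx -5.69 dy -13.56 dz -8.99 yaw -0.20
```

send_rows:
  deltas: [0,0,0,0,0,0,0,0,0,0,-4.7,0,-1.9,-4.5,-6,-0.1,-3.8,-9,-7.5,-0.2,-5.7,-13.6,-9,-0.2,-5.7,-13.6,-9,-0.2,-5.7,-13.6,-9,-0.2]
  jaw: -0.45

```text
time: 17.4
position: [545.7, -36.4, 160.5]
tcp_rot: [0.997, 0.071, 0.001, 0.0]
ft_force: [-0.4, -0.7, -0.4]
grip_width: 0.725
gripper_force: 0.0
```

Run:
```python
from st import *
c=cams.capture("wrist");cv2.imwrite("pics/w5.png",c["img"]);np.savez("pics/w5.npz",**c);st()
g=cv2.cvtColor(c["img"],cv2.COLOR_BGR2GRAY)
for u in(240,310): print(u,[int(x) for x in g[0:190,u-3:u+4].mean(1)])
```

```text
t 17.45 pos [545.9 -37.5 159.8] a 0.003 F [ 0.2 -0.3  0. ] Tz [-0.03  0.06 -0.02] w 0.725 j6 1.22
240 [98, 101, 101, 105, 113, 134, 157, 177, 196, 208, 214, 223, 228, 230, 231, 233, 231, 229, 226, 221, 213, 202, 188, 167, 143, 113, 99, 97, 102, 109, 110, 109, 111, 110, 109, 110, 110, 107, 95, 80, 61, 45, 38, 37, 39, 57, 97, 120, 125, 123, 104, 65, 44, 42, 41, 42, 42, 42, 43, 43, 41, 41, 42, 43, 42, 42, 43, 41, 41, 42, 42, 43, 43, 43, 45, 43, 43, 44, 45, 43, 44, 44, 44, 43, 43, 42, 44, 45, 46, 43, 44, 44, 45, 45, 44, 44, 44, 44, 43, 43, 43, 43, 43, 44, 44, 45, 43, 45, 42, 45, 62, 110, 168, 220, 225, 206, 158, 174, 215, 224, 230, 231, 233, 234, 234, 233, 231, 231, 231, 232, 232, 234, 234, 235, 237, 237, 236, 235, 235, 235, 236, 235, 234, 234, 234, 233, 231, 217, 147, 110, 119, 154, 196, 214, 219, 220, 218, 217, 217, 218, 220, 222, 222, 223, 223, 222, 221, 221, 221, 221, 221, 220, 220, 220, 219, 220, 221, 220, 220, 220, 220, 221, 222, 221, 219, 217, 216, 217, 215, 204]
310 [214, 143, 105, 107, 108, 109, 108, 110, 109, 107, 106, 108, 111, 113, 112, 110, 110, 110, 110, 109, 108, 106, 109, 109, 110, 113, 113, 114, 116, 115, 113, 111, 111, 111, 110, 111, 111, 107, 97, 84, 66, 48, 39, 38, 39, 51, 85, 116, 124, 134, 135, 83, 44, 41, 42, 41, 40, 42, 40, 42, 43, 40, 42, 42, 42, 41, 43, 43, 43, 44, 44, 43, 42, 44, 42, 40, 43, 41, 45, 42, 43, 42, 40, 42, 44, 43, 42, 41, 43, 42, 43, 43, 44, 44, 43, 44, 44, 45, 43, 45, 44, 45, 43, 43, 43, 45, 43, 43, 42, 43, 53, 91, 150, 204, 223, 214, 165, 160, 201, 229, 234, 235, 235, 235, 234, 235, 234, 233, 233, 233, 234, 232, 231, 233, 235, 238, 236, 235, 236, 237, 238, 238, 235, 235, 234, 233, 227, 197, 135, 109, 127, 173, 204, 219, 222, 222, 221, 218, 217, 218, 221, 222, 222, 223, 222, 222, 222, 222, 223, 223, 222, 221, 221, 220, 221, 221, 222, 222, 222, 222, 222, 222, 223, 222, 220, 217, 217, 218, 216, 199]
```

View pics/w5.png

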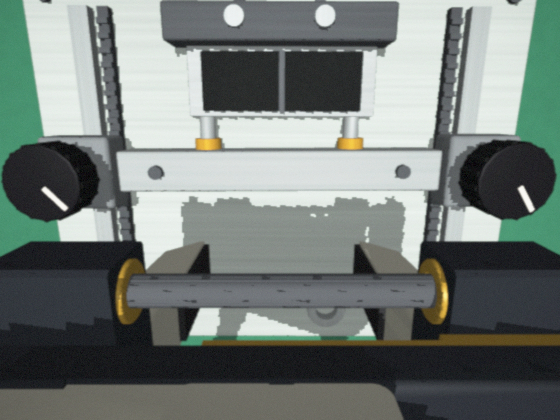

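Pad is now nearly touching the jaw (row about 47), plungers on its near edge (row 116), crossbar almost square. Measuring.

```bash
cat > m2.py <<'E'
from meas import *
def go(n,cb,jt,jb,pb,kl,kr):
    c=dict(np.load(f"pics/{n}.npz"))
    cols=[u for u in range(130,430) if not(185<u<235 or 325<u<380)]
    P,r=edge(c,cols,*cb,52,165,True);a,b,k=line(P);x=b-a*109.6
    print(n,"skew deg",np.degrees(a).round(2),"mid",x.round(1),"adv",(x-547.05).round(1),"L",((x-547.05+145*a)/15).round(2),"R",((x-547.05-145*a)/15).round(2))
    print("jaw",[(R2@plane(c,280,q,z)[:2])[0].round(1) for q,z in((jt,50),(jb,20))],"pad near bottom",[(R2@plane(c,u,q,20)[:2])[0].round(1) for u,q in pb])
    for (cu,cv) in(kl,kr):
        x0,x1=max(cu-38,0),min(cu+38,560);m=(c["img"].min(2)[cv-38:cv+38,x0:x1]>150).astype(np.uint8)
        k,lb,s,ce=cv2.connectedComponentsWithStats(m)
        for i in range(1,k):
            if 90<s[i,4]<400:
                ys,xs=np.nonzero(lb==i);W=np.array([plane(c,x+x0,y+cv-38,100)[:2] for x,y in zip(xs,ys)])@R2.T
                w,v=np.linalg.eigh(np.cov(W.T));print(" ptr",W.mean(0).round(1),np.degrees(np.arctan2(-v[1,1],v[0,1])).round(1))
E
python3 - <<'E'
from m2 import *
go("w4",(142,165),20.5,30.6,[(240,114.5),(310,113.5)],(50,182),(508,176))
go("w5",(144,165),39.7,45.7,[(240,116.5),(310,116.7)],(50,182),(508,180))
E
```

```text
w4 skew deg -1.11 mid 568.4 adv 21.4 L 1.24 R 1.61
jaw [np.float64(654.0), np.float64(653.9)] pad near bottom [np.float64(592.8), np.float64(593.8)]
 ptr [550.5  25. ] -88.6
 ptr [531.5  15.8] -112.3
 ptr [ 553.2 -263.3] -69.7
 ptr [ 536.9 -231.2] -76.2
w5 skew deg -0.5 mid 578.9 adv 31.9 L 2.04 R 2.21
jaw [np.float64(653.8), np.float64(655.1)] pad near bottom [np.float64(602.9), np.float64(603.0)]
 ptr [554.   28.6] 137.6
 ptr [543.4  14.9] -109.0
 ptr [ 555.4 -261.2] 146.8
 ptr [ 545.6 -233.4] -74.8
```

Contact is about to begin: crossbar front at 578.9, with free contact computed at 578.9. Half stroke needs L +0.35 and R +0.18 (both to about 2.39).

Run:
```python
from st import *
to(551.5,111.5,70,.4)
```

```text
t 17.45 pos [545.9 -37.5 159.8] a 0.003 F [ 0.2 -0.3  0. ] Tz [-0.03  0.06 -0.02] w 0.725 j6 1.22
dx 2.65 dy -14.67 dz 8.98 yaw -0.40
```

send_rows:
  deltas: [2.6,-5,2,-0.14,2.6,-10,3.6,-0.28,2.6,-14.7,3.9,-0.4,2.6,-14.7,4.2,-0.4,2.6,-14.7,9,-0.4,2.6,-14.7,9,-0.4,2.6,-14.7,9,-0.4]

```text
time: 18.15
position: [550.7, 110.4, 69.1]
tcp_rot: [0.964, 0.266, -0.001, -0.0]
ft_force: [0.6, 0.0, 0.3]
grip_width: 0.725
gripper_force: 0.0
```

Run:
```python
from st import *
c=cams.capture("wrist");print(blob(c["img"],280,270,60));to(556.7,112.3,70,.03)
```

```text
(array([277.17808468, 250.07977467]), array([ 220,  214,  120,   66, 5503], dtype=int32))
t 18.2 pos [551.7 110.6  70.4] a 0.4 F [0.6 0.1 0.6] Tz [ 0.01 -0.04  0.04] w 0.725 j6 1.1
dx 0.52 dy 0.11 dz 0.04 yaw 0.37
```

send_rows:
  deltas: [0,0,0,0,0,0,0,0,0,0,0,0,0,0,0,0,0.14,0.05,0,0.1,0.28,0.1,0,0.2,0.42,0.13,0,0.3,0.52,0.15,0,0.37,0.52,0.15,0,0.37]
  jaw: 1

```text
time: 19.1
position: [556.7, 112.7, 70.9]
tcp_rot: [0.996, 0.084, 0.001, 0.001]
ft_force: [-0.7, -2.8, 6.5]
grip_width: 0.514
gripper_force: 50.0
```

Run:
```python
from st import *
to(593.6,-175.8,70,.4)
```

```text
t 19.1 pos [556.7 112.7  70.9] a 0.031 F [-0.7 -2.8  6.5] Tz [-0.41  0.28 -0.14] w 0.514 j6 1.47
dx -1.20 dy 29.06 dz 0.09 yaw -0.37
```

send_rows:
  deltas: [0,0,0,0,0,0,0,0,0,0,-4.7,0,-0.2,4.8,-4.9,-0.1,-0.4,9.6,-4.9,-0.2,-0.6,14.4,-4.9,-0.3,-0.8,19.2,-4.9,-0.37,-1,24,-4.9,-0.37,-1.2,29.1,-4.9,-0.37,-1.2,29.1,-4.5,-0.37,-1.2,29.1,0,-0.37,-1.2,29.1,0,-0.37,-1.2,29.1,0,-0.37]
  jaw: -0.45

```text
time: 20.4
position: [592.6, -174.6, 69.3]
tcp_rot: [0.964, 0.267, -0.001, -0.001]
ft_force: [1.0, 0.3, 1.1]
grip_width: 0.725
gripper_force: 0.0
```

Run:
```python
from st import *
c=cams.capture("wrist");print(blob(c["img"],280,270,60));to(596.1,-175.4,70,.23)
```

```text
(array([278.8187558 , 252.06072423]), array([ 220,  217,  120,   68, 5385], dtype=int32))
t 20.45 pos [ 593.7 -175.    70.7] a 0.403 F [0.1 0.  0.3] Tz [-0.01  0.01  0.05] w 0.727 j6 0.62
dx 0.18 dy 0.16 dz 0.07 yaw 0.17
```

send_rows:
  deltas: [0,0,0,0,0,0,0,0,0,0,0,0,0,0,0,0,0.08,0.06,0,0.06,0.14,0.1,0,0.12,0.2,0.14,0,0.17,0.2,0.14,0,0.17]
  jaw: 1

```text
time: 21.25
position: [595.4, -175.0, 70.6]
tcp_rot: [0.983, 0.184, -0.0, -0.0]
ft_force: [-2.7, 4.1, 6.3]
grip_width: 0.513
gripper_force: 50.0
```

Run:
```python
from st import *
to(550,-37,160,0)
```

```text
t 21.25 pos [ 595.4 -175.    70.6] a 0.232 F [-2.7  4.1  6.3] Tz [ 0.76  0.59 -0.03] w 0.513 j6 0.79
dx 0.75 dy -14.51 dz -8.94 yaw 0.23
```

send_rows:
  deltas: [0,0,0,0,0,0,0,0,0,0,-4.7,0,0.2,-4.7,-6,0.1,0.5,-9.6,-7.5,0.2,0.7,-14.5,-9,0.23,0.7,-14.5,-9,0.23,0.7,-14.5,-9,0.23]
  jaw: -0.45

```text
time: 22.05
position: [550.2, -37.3, 160.4]
tcp_rot: [0.997, 0.071, 0.001, 0.001]
ft_force: [0.3, -1.3, -0.1]
grip_width: 0.726
gripper_force: 0.0
```

Run:
```python
from st import *
c=cams.capture("wrist");cv2.imwrite("pics/w6.png",c["img"]);np.savez("pics/w6.npz",**c);st()
g=cv2.cvtColor(c["img"],cv2.COLOR_BGR2GRAY)
for u in(180,240,310,385): print(u,[int(x) for x in g[35:65,u-3:u+4].mean(1)],[int(x) for x in g[105:165,u-3:u+4].mean(1)])
```

```text
t 22.1 pos [550.2 -38.4 159.8] a 0.003 F [-0.2  0.2 -1.2] Tz [-0.01  0.01  0.05] w 0.723 j6 1.22
180 [107, 107, 107, 108, 107, 108, 106, 105, 104, 97, 83, 68, 50, 39, 38, 35, 37, 42, 75, 117, 130, 131, 133, 136, 149, 188, 219, 226, 229, 229] [233, 233, 234, 233, 231, 230, 231, 233, 233, 234, 233, 230, 231, 231, 233, 233, 234, 234, 232, 229, 228, 229, 232, 234, 234, 232, 230, 229, 230, 230, 232, 234, 235, 236, 236, 235, 234, 234, 234, 235, 235, 228, 182, 125, 106, 123, 167, 197, 213, 217, 216, 217, 216, 217, 218, 220, 220, 220, 219, 220]
240 [109, 110, 111, 110, 110, 110, 110, 109, 109, 104, 88, 73, 55, 42, 37, 38, 56, 92, 119, 124, 126, 114, 71, 44, 41, 43, 42, 43, 42, 45] [44, 43, 43, 44, 43, 45, 44, 45, 44, 43, 46, 89, 152, 189, 220, 221, 187, 156, 189, 224, 230, 232, 232, 233, 233, 232, 231, 231, 231, 231, 232, 233, 233, 234, 236, 237, 237, 235, 235, 235, 236, 235, 223, 161, 115, 111, 136, 187, 210, 219, 220, 218, 218, 217, 218, 220, 221, 222, 223, 223]
310 [114, 114, 111, 110, 111, 111, 111, 112, 112, 107, 93, 79, 60, 42, 39, 38, 48, 81, 115, 124, 124, 115, 82, 52, 42, 40, 41, 41, 41, 41] [44, 44, 43, 44, 42, 45, 43, 44, 45, 45, 45, 72, 126, 176, 219, 223, 197, 146, 160, 209, 230, 235, 235, 236, 235, 235, 234, 234, 234, 234, 234, 232, 231, 232, 235, 237, 238, 236, 235, 237, 238, 238, 234, 217, 147, 109, 119, 155, 196, 215, 221, 222, 221, 218, 217, 219, 220, 222, 222, 223]
385 [110, 110, 110, 110, 109, 108, 108, 107, 108, 107, 97, 83, 65, 48, 58, 89, 138, 178, 198, 207, 210, 213, 219, 220, 221, 222, 224, 229, 230, 230] [235, 235, 236, 234, 232, 231, 230, 232, 235, 236, 237, 236, 235, 236, 236, 236, 237, 237, 238, 236, 235, 235, 235, 236, 236, 236, 234, 233, 234, 234, 234, 232, 230, 229, 230, 234, 235, 234, 234, 236, 238, 239, 238, 231, 199, 136, 108, 123, 166, 197, 213, 219, 220, 218, 216, 216, 217, 219, 220, 219]
```

View pics/w6.png

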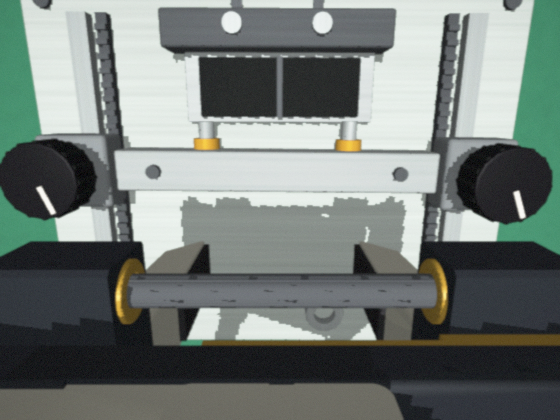

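The pad is against the jaw (row about 52), both plungers are shortened at its near edge (row 122), and the crossbar is nearly level. Checking the numbers.

Run:
```python
from m2 import *
go("w6",(144,168),46,53,[(240,121.8),(310,122.5)],(50,180),(508,180))
```

```text
w6 skew deg 0.3 mid 582.5 adv 35.4 L 2.41 R 2.31
jaw [np.float64(654.0), np.float64(654.1)] pad near bottom [np.float64(603.0), np.float64(602.7)]
 ptr [557.2  32.4] 158.8
 ptr [548.9  13.7] -105.6
 ptr [ 556.  -259.2] 157.1
```

Crossbar is 0.3° out of square, plunger compression is about 3.6 mm of 8, the pad is seated, and the gripper is open and clear.

```bash
python3 -c "
from rig import sign_off
print(sign_off())"
```

```text
the job is handed in; nothing more can be done
None
```

The pad is clamped against the far jaw and the job is handed in: both plungers are pressed in about 3.6 of 8 mm, the crossbar is 0.3° out of square, the gripper is released and clear, and it took 22 s.

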